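# Hold a heatsink home in the corner of a locating fixture

### The job

I want to mark out the flange holes: pick up the large flanged heatsink and set it flat on the plate of the black locating fixture, fins up, with its long edge along the long fence, and press it into the corner so that it bears flush against both fences at once. Keep it pressed there and finish while still holding it, without letting go. Leave the small heatsink, the square, the pliers and the screw tray where they are.

Things in the scene. Friction and masses are not known exactly. Their poses are not given: they have to be found in the camera images.
- heatsink: Large flanged heatsink, bare aluminium, 0.27 kg, loose, fins up on a 2 mm blue mat. Base 70 mm (x) by 100 mm (y, the long edge), 8 mm thick. Central comb of fins running along x, full 70 mm long, 44 mm wide in y, top 40 mm above the underside; bare flanges 28 mm wide at +y and -y. Grasp: outer fins, closing along y, above the flanges. Same turned half round. Origin: centre of underside.
- fixture: Locating fixture fixed to the bench: black plate 170 mm (x) by 200 mm (y), 12 mm thick, with a grid of tapped holes and two steel fences on top. Its x points roughly away from the robot, its y roughly to the robot's left (turned up to 0.4 rad). Origin: centre of the plate's underside; z up.
- fence_long: Long fence, rigid steel bar on the plate's far (+x) side: 16 mm in x, 150 mm in y, standing 12 mm above the plate. Its -x face, 8 mm from its origin, is the locating face. Origin: centre of its underside, on the plate's top; axes as the fixture's.
- fence_short: Short fence, rigid steel bar on the plate's left (+y) side: 100 mm in x, 16 mm in y, standing 12 mm above the plate. Its -y face, 8 mm from its origin, is the locating face. Origin: centre of its underside, on the plate's top; axes as the fixture's. Each fence stops 12 mm short of the corner.
- corner (a point): Corner where the two locating faces would meet, on the plate's top (12 mm above the bench); 60 mm in x, 70 mm in y from the fixture's origin, axes as the fixture's. With the heatsink home against both fences its origin lies at x -35 mm, y -50 mm, z 0 from here.
- small_heatsink: Bystander: small flangeless finned heatsink, 35 x 30 mm and 22 mm tall, loose on the mat beyond the large one. Origin: centre of the underside.
- square: Bystander: engineer's square lying flat on the mat, dark stock 16 x 75 mm and 14 mm tall, steel blade reaching 113 mm along its x. Origin: centre of the stock's underside.
- pliers: Bystander: pliers with green handles lying on the mat, 145 mm long along x (jaws to +x), 14 mm tall. Origin: on the underside, at the joint.
- screw_tray: Bystander: grey open tray of screws, 70 x 100 mm, 24 mm tall, on the mat. Origin: centre of the underside.
Not all that is in view belongs to the job. Of the things that look like the heatsink, take the one that is farthest from the robot's base at the start.

How it is judged:
By the outcome, as a careful person would: the job done as asked, in the order asked, and still so for the second after the job is handed in, while the arm keeps its last pose, push and grip.
It also fails if it takes over 53 s, if anything falls off the work surface, if the arm or the gripper's body presses on something with over 40 N, if the wrist force passes 120 N, or if a joint passes its speed limit or range.

### The arm

A 6-joint arm with a two-finger parallel gripper is mounted at the origin on the work surface. World frame = base frame: x ahead of the robot, y to its left, z up, the work surface at z = 0. Lengths are in mm, angles in degrees, forces in N, time in s.
With the tool pointing down it reaches from about 275 to 775 mm from the base axis. Payload 14.6 kg.
Tool frame: the origin (TCP) lies between the finger pads; the fingertips stand 19 mm ahead of it and the grasp point (between the pads) is the TCP; z points along the fingers, y is the line along which they close (so a half turn about z gives the same grasp; the last joint's range is limited). The gripper opens to 85 mm and grips with 20 to 120 N. Pads are 22 mm wide; open, the fingers measure 114 mm over their backs; the gripper's body (76 mm by 85 mm) begins 54 mm behind the grasp point. The pads swing forward as they close: fully open they stand 13 mm farther back than shut.
Start: joints at [-85.502, 15.075, -2.767, 72.158, 0, 81.102], TCP at [121.623, -510.721, 250.278] pointing down, gripper open.
Joint ranges: [-151.79, 151.79], [-50.71, 97.33], [-67.44, 78.34], [-121.81, 120.89], [-77.56, 73.72], [-180, 180]. Speed limits (degrees/s): [108.29, 108.29, 147.25, 159.86, 180, 180].

### API

Orientations are given as [roll, pitch, yaw] about the fixed x, y, z axes, in that order (R = Rz(yaw) Ry(pitch) Rx(roll)).
In Python, from plant import r, imaging, job gives the robot as it stands.
- The arm moves only by the tool step_arm, never from a script. Its argument "steps" is a list of rows, each an object of numbers: "jaw": the opening, from -1 (shut) to 1 (fully open); "tx", "ty", "tz": the shift along the tool's x, y, z normalised to -1 to 1, where 1 is 5 cm; "roll": the turn about the tool's z normalised to -1 to 1, where 1 is 120 degrees. A call has 1 to 5 rows; each row shifts and turns the commanded pose from where the row before left it, along the tool's axes as they then stand; what a row does not reach is not made up. A row lasts 1/8 s, in which the tool goes at most 62.5 mm and 10.7 degrees, less where a joint would pass 70% of its speed; a pose out of reach is approached as far as the arm can. A call with a number of a shift or a turn outside -1 to 1 is refused whole. A call with a gripper value outside its range is refused whole. The fingers move at their own pace and stop on an object; "squeeze" is the grip in N (left out, the last holds). Time passes only in rows, so rows that do not move let the fingers close. It gives the time, the measured TCP pose, the force, the opening and the grip force at its end, in the units of the state.
- r.get_obs(): the state, without advancing time (a new reading comes with each control period).
- imaging.camera(name): name is "scene" or "side" or "wrist"; returns a dict with "frame" (400x640x3 uint8, red, green, blue), "range_z" (400x640 float32, mm along the optical axis (not along the pixel's ray), 0 where there is no reading), "mtx" (3x3 intrinsics, pixels), "world_from_camera" (4x4, takes a point from camera to world coordinates). Camera axes: x right, y down, z forward; pixel columns grow to the right and rows downward; lengths in mm; the calibration is good to about 2 mm. A picture is of the moment at which its call begins.
- job.finish_job(): hands the job in; it is judged then, once.
Trained networks look in the newest picture that a camera, given by its name, has taken for a name from the list of things; names that differ only in an ending like _2 or _b are one class to them, and where a whole thing is asked for, a point or a joint stands for the part that bears it (a point fixed in the world has none). Each returns a list of dicts, best first, with "conf" (0 to 1); they miss things now and then, are a little off and sometimes report something else, mostly with a low value. They report only what shows in the picture. A call takes as long as a camera call. They do not tell look-alikes from the thing itself.
- imaging.look_for(camera, thing): "at" ([x, y, z] in mm, in the coordinates of the camera as it stood for that picture, good to about 4 mm: the middle of the surface that is visible of it).
- imaging.silhouettes(camera, thing): "pixels" (400x640 bool, what is visible of it).
The state is a dict: "clock": time; "joint_positions": joint angles; "joint_velocities": joint speeds; "joint_torque": joint torques, N m; "position": TCP position; "tcp_rot": TCP orientation; "wrist_force": force on the tool from outside, world axes, zero at the start; "moment": the same for the moment, N m; "grip_width": opening from 0.0 (shut) to 1.0 (fully open); "grip_force": force on a finger pad.
Only numpy, scipy, OpenCV 4.12 (cv2) and the standard library are available. Lean on these libraries where they do the work, as an engineer would, in place of code of your own. Each camera call takes 0.05 s, during which the arm holds its last target. There are 200 camera calls.

## Working session

There is one attempt and no reset: what is moved stays moved. The work goes in short steps, Python scripts to look and compute and a tool call to move; the robot and the scene stay as the last step left them, time stands still between calls to the robot, and variables do not carry over. Pictures are saved under pics/ and viewed, at most 10 in all, crops included, and the job is handed in when it is done.

Besides the shell and the picture viewer there is one more tool, called after "Call:" as name(argument=value, ...), one argument or row to a line, values as JSON. step_arm: Moves the arm, as the interface text tells. Its arguments: {"type":"object","properties":{"steps":{"type":"array"},"squeeze":{"type":"number"}},"required":["steps"]}

```bash
mkdir -p pics; ls
cat > h.py <<'E'
import numpy as np, cv2
from plant import r, imaging, job
def cloud(c):
    z=c["range_z"]; K=c["mtx"]; v,u=np.mgrid[0:400,0:640]
    P=np.stack([(u-K[0,2])*z/K[0,0],(v-K[1,2])*z/K[1,1],z],-1)
    T=c["world_from_camera"]; return P@T[:3,:3].T+T[:3,3]
def save(n,f,s=1): cv2.imwrite("pics/"+n,cv2.resize(f[...,::-1],None,fx=s,fy=s))
E
python3 - <<'E'
from h import *
print(r.get_obs())
for cam in ["scene","side"]:
    c=imaging.camera(cam); P=cloud(c); save(cam+"1.png",c["frame"])
    np.save(cam+"P.npy",P); np.save(cam+"F.npy",c["frame"])
    print(cam,c["world_from_camera"].round(2).tolist())
    for t in ["heatsink","fixture","fence_long","fence_short","small_heatsink"]:
        for d in imaging.silhouettes(cam,t)[:4]:
            m=d["pixels"]&(c["range_z"]>0)
            if m.sum()<5: continue
            v,u=np.nonzero(m); q=P[m]
            print(t,round(d["conf"],2),int(u.mean()),int(v.mean()),m.sum(),np.median(q,0).round(),np.percentile(q,[2,98],0).round().tolist())
E
```

```text
pics
{'clock': 0.0, 'joint_positions': array([-8.55024650e+01,  1.50977177e+01, -2.80387738e+00,  7.21574816e+01,
       -1.29104537e-03,  8.11015641e+01]), 'joint_velocities': array([-0.02778169,  0.03520374,  0.08558036,  0.0057043 , -0.06137005,
        0.01728147]), 'joint_torque': array([-5.01337236e-04, -6.37627172e+01,  3.84565544e+01,  1.37626668e-02,
       -2.32165266e-04, -2.59929942e-05]), 'position': array([ 121.59717193, -510.4651981 ,  249.83445139]), 'tcp_rot': array([-1.79941435e+02, -7.86266257e-03,  1.33959675e+01]), 'wrist_force': array([-0.27905145,  1.36228164, -0.17558184]), 'moment': array([-0.00672667, -0.04094161,  0.02746418]), 'grip_force': 0.0, 'grip_width': 1.0042853279792818}
scene [[0.0, 0.76, -0.65, 1283.13], [1.0, 0.0, 0.01, -86.2], [0.01, -0.65, -0.76, 886.21], [0.0, 0.0, 0.0, 1.0]]
heatsink 0.78 287 212 1237 [ 583. -147.   10.] [[529.0, -196.0, 0.0], [611.0, -99.0, 42.0]]
heatsink 0.75 249 165 993 [ 436. -249.   24.] [[390.0, -293.0, 2.0], [473.0, -201.0, 42.0]]
heatsink 0.71 397 147 977 [366. 132.  16.] [[299.0, 81.0, -3.0], [405.0, 179.0, 40.0]]

[... 685 characters left out ...]
82 726 [349. 115.  19.] [[301.0, 81.0, -1.0], [400.0, 160.0, 41.0]]
heatsink 0.6 268 267 1542 [ 425. -261.   22.] [[370.0, -295.0, 3.0], [469.0, -216.0, 43.0]]
heatsink 0.38 309 172 2037 [553. 156.  12.] [[471.0, 76.0, 2.0], [635.0, 267.0, 25.0]]
fixture 0.76 309 173 2064 [552. 156.  12.] [[471.0, 75.0, 1.0], [634.0, 269.0, 25.0]]
fixture 0.6 265 359 1602 [ 409. -458.   14.] [[348.0, -504.0, 6.0], [485.0, -434.0, 17.0]]
fence_long 0.68 333 170 164 [620. 137.  23.] [[611.0, 87.0, 13.0], [632.0, 225.0, 26.0]]
fence_short 0.58 304 157 201 [549. 250.  20.] [[503.0, 242.0, -0.0], [593.0, 319.0, 26.0]]
small_heatsink 0.72 397 214 230 [ 734. -108.   19.] [[718.0, -114.0, 2.0], [754.0, -82.0, 25.0]]
```

Run:
```python
from h import *
f=np.load("sceneF.npy"); save("crop.png",f[110:300,210:480],2.9)
```

```text
(no output)
```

View pics/crop.png

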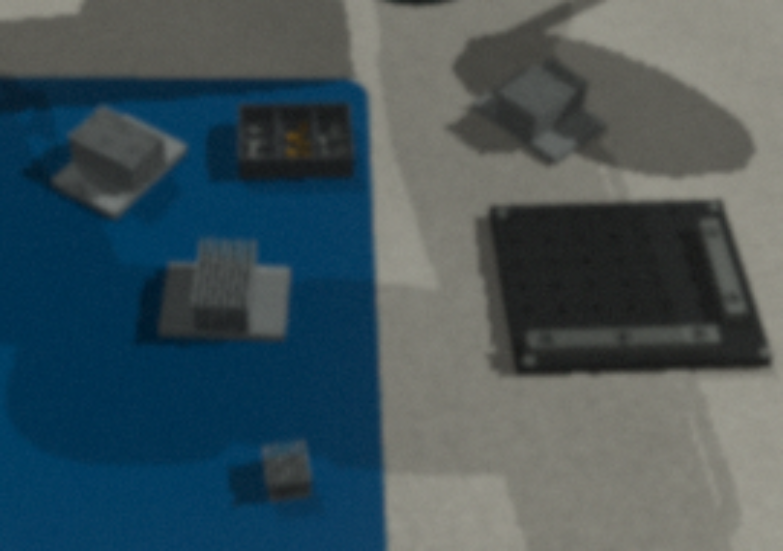

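The crop shows three look-alikes, given here in full-image pixels:
- A at (287,212): world about (570,-147), 590 mm from the base.
- B at (249,165): about 500 mm away.
- C at (397,147): about 380 mm away, in shadow.

A is the farthest. It also has visible fins and flanges, sits on the mat, and has the small heatsink beyond it, so A is the one to take. Next I'll measure A and the fixture.

Run:
```python
from h import *
def rect(q,n):
    if len(q)<8: print(n,len(q)); return
    print(n,len(q),q.mean(0).round(1),[np.round(a,1) for a in cv2.minAreaRect(q[:,:2].astype(np.float32))])
for cam in ["scene","side"]:
    P=np.load(cam+"P.npy").reshape(-1,3); 
    def box(x0,x1,y0,y1,z0,z1): return P[(P[:,0]>x0)&(P[:,0]<x1)&(P[:,1]>y0)&(P[:,1]<y1)&(P[:,2]>z0)&(P[:,2]<z1)]
    print(cam)
    rect(box(500,640,-215,-80,38,50),"fintop"); rect(box(500,640,-215,-80,7,50),"base")
    rect(box(450,660,60,290,8,30),"plate"); rect(box(590,660,60,240,20,32),"long"); rect(box(480,606,240,290,20,32),"short")
    print("zs",np.median(box(500,640,-215,-80,36,60)[:,2]),np.median(box(490,590,100,230,5,20)[:,2]))
```

```text
scene
fintop 226 [ 575.2 -148.1   40.5] [array([ 574.8, -147.6]), array([44.2, 72.6]), np.float64(86.2)]
base 1039 [ 579.2 -146.8   21.1] [array([ 575. , -147.4]), array([99.9, 73.7]), np.float64(86.9)]
plate 4507 [561.5 177.2  12.8] [array([553.8, 177.8]), array([174.9, 201.5]), np.float64(2.6)]
long 408 [623.2 163.4  22.7] [array([623.4, 164.4]), array([ 20.2, 150.6]), np.float64(2.1)]
short 224 [551.3 255.2  23. ] [array([550.6, 255. ]), array([100.9,  18.1]), np.float64(2.1)]
zs 39.957910629196476 10.64006480630701
side
fintop 389 [ 572.5 -149.4   41.1] [array([ 572.6, -148.4]), array([49.5, 70. ]), np.float64(86.9)]
base 1013 [ 571.  -165.2   26.8] [array([ 572.2, -156. ]), array([86.9, 70.6]), np.float64(86.5)]
plate 1892 [551.7 166.5  13.6] [array([552.5, 177.8]), array([169.9, 208.5]), np.float64(2.7)]
long 140 [620.8 154.4  23.6] [array([620.9, 161.4]), array([ 16.4, 154.3]), np.float64(2.8)]
short 105 [547.2 252.5  23.3] [array([546.9, 253.8]), array([99.6, 22. ]), np.float64(3.0)]
zs 41.07048716895321 11.898565146909505
```

Call:
step_arm(
  steps=[
    {"roll": 0.07, "jaw": 1},
    {"roll": 0.07},
    {"tx": 0.85, "ty": -0.78},
    {"tx": 0.85, "ty": -0.78},
    {"tx": 0.85, "ty": -0.78},
  ],
)

```text
invalid input at $.steps[0]: expected keys jaw, tx, ty, tz, roll
```

Call:
step_arm(
  steps=[
    {"tx": 0.85, "ty": -0.78},
    {"tx": 0.85, "ty": -0.78},
    {"tx": 0.85, "ty": -0.78},
    {"tx": 0.85, "ty": -0.78},
    {"tx": 0.85, "ty": -0.78},
  ],
)

```text
invalid input at $.steps[0]: expected keys jaw, tx, ty, tz, roll
```

Call:
step_arm(
  steps=[
    {"jaw": 1, "tx": 0, "ty": 0, "tz": 0, "roll": 0.07},
    {"jaw": 1, "tx": 0, "ty": 0, "tz": 0, "roll": 0.07},
    {"jaw": 1, "tx": 0.85, "ty": -0.78, "tz": 0, "roll": 0},
    {"jaw": 1, "tx": 0.85, "ty": -0.78, "tz": 0, "roll": 0},
    {"jaw": 1, "tx": 0.85, "ty": -0.78, "tz": 0, "roll": 0},
  ],
)

```text
clock: 1.23
position: [256.9, -400.3, 250.4]
tcp_rot: [180.0, -0.0, -3.4]
wrist_force: [1.2, -0.7, -0.3]
grip_width: 1.001
grip_force: 0.0
```

Call:
step_arm(
  steps=[
    {"jaw": 1, "tx": 0.85, "ty": -0.78, "tz": 0, "roll": 0},
    {"jaw": 1, "tx": 0.85, "ty": -0.78, "tz": 0, "roll": 0},
    {"jaw": 1, "tx": 0.85, "ty": -0.78, "tz": 0, "roll": 0},
    {"jaw": 1, "tx": 0.85, "ty": -0.78, "tz": 0, "roll": 0},
    {"jaw": 1, "tx": 0.85, "ty": -0.78, "tz": 0, "roll": 0},
  ],
)

```text
clock: 1.85
position: [480.9, -218.0, 250.4]
tcp_rot: [180.0, -0.0, -3.4]
wrist_force: [0.4, -1.4, 0.1]
grip_width: 1.003
grip_force: 0.0
```

Call:
step_arm(
  steps=[
    {"jaw": 1, "tx": 0.88, "ty": -0.75, "tz": 0, "roll": 0},
    {"jaw": 1, "tx": 0.88, "ty": -0.75, "tz": 0, "roll": 0},
    {"jaw": 1, "tx": 0, "ty": 0, "tz": 0.9, "roll": 0},
    {"jaw": 1, "tx": 0, "ty": 0, "tz": 0.9, "roll": 0},
    {"jaw": 1, "tx": 0, "ty": 0, "tz": 0, "roll": 0},
  ],
)

```text
clock: 2.48
position: [570.3, -149.0, 158.0]
tcp_rot: [-179.9, 0.3, -3.4]
wrist_force: [0.2, -0.2, 0.6]
grip_width: 0.999
grip_force: 0.0
```

```bash
cat >> h.py <<'E'
def rect(q,n):
    if len(q)<8: print(n,len(q)); return
    print(n,len(q),q.mean(0).round(1),[np.round(a,1) for a in cv2.minAreaRect(q[:,:2].astype(np.float32))])
def box(P,x0,x1,y0,y1,z0,z1):
    P=P.reshape(-1,3); return P[(P[:,0]>x0)&(P[:,0]<x1)&(P[:,1]>y0)&(P[:,1]<y1)&(P[:,2]>z0)&(P[:,2]<z1)]
E
python3 - <<'E'
from h import *
c=imaging.camera("wrist"); P=cloud(c); save("w1.png",c["frame"]); print(c["world_from_camera"].round(2).tolist(),r.get_obs()["position"])
rect(box(P,500,640,-215,-80,38,50),"fintop"); rect(box(P,500,640,-215,-80,7,50),"base"); print(np.median(box(P,500,640,-215,-80,37,50)[:,2]))
E
```

```text
[[-0.06, -0.94, -0.33, 654.67], [-1.0, 0.05, 0.02, -154.1], [-0.0, 0.33, -0.94, 280.78], [0.0, 0.0, 0.0, 1.0]] [ 571.4049736  -149.64326894  160.32757072]
fintop 2771 [ 573.2 -147.8   41.6] [array([ 571.3, -147.8]), array([44. , 70.6]), np.float64(86.8)]
base 10415 [ 574. -148.   20.] [array([ 571.2, -147.8]), array([100.1,  70.9]), np.float64(86.9)]
41.67770576246791
```

View pics/w1.png

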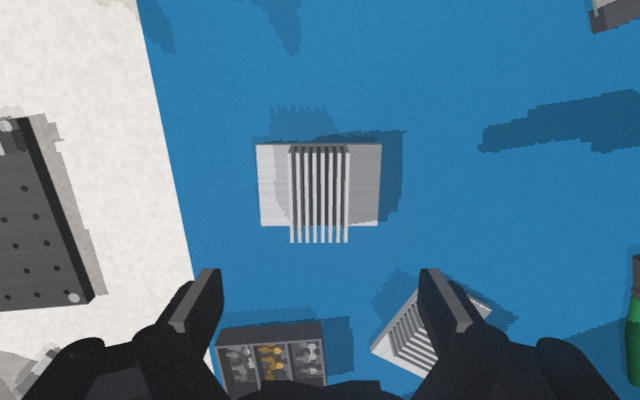

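Call:
step_arm(
  steps=[
    {"jaw": 1, "tx": 0, "ty": -0.03, "tz": 0.9, "roll": 0},
    {"jaw": 1, "tx": 0, "ty": 0, "tz": 0.9, "roll": 0},
    {"jaw": 1, "tx": 0, "ty": 0, "tz": 0.5, "roll": 0},
    {"jaw": 1, "tx": 0, "ty": 0, "tz": 0.22, "roll": 0},
    {"jaw": 1, "tx": 0, "ty": 0, "tz": 0, "roll": 0},
  ],
)

```text
clock: 3.15
position: [572.7, -148.8, 35.4]
tcp_rot: [180.0, -0.1, -3.4]
wrist_force: [-0.2, -0.3, 0.0]
grip_width: 1.002
grip_force: 0.0
```

Call:
step_arm(
  steps=[
    {"jaw": -1, "tx": 0, "ty": 0, "tz": 0, "roll": 0},
    {"jaw": -1, "tx": 0, "ty": 0, "tz": 0, "roll": 0},
    {"jaw": -1, "tx": 0, "ty": 0, "tz": 0, "roll": 0},
    {"jaw": -1, "tx": 0, "ty": 0, "tz": 0, "roll": 0},
    {"jaw": -1, "tx": 0, "ty": 0, "tz": 0, "roll": 0},
  ],
  squeeze=60,
)

```text
clock: 3.78
position: [572.4, -148.5, 35.3]
tcp_rot: [180.0, -0.1, -3.4]
wrist_force: [-1.1, 0.8, 9.4]
grip_width: 0.506
grip_force: 61.6
```

Call:
step_arm(
  steps=[
    {"jaw": -1, "tx": 0, "ty": 0, "tz": -0.3, "roll": 0},
    {"jaw": -1, "tx": 0, "ty": 0, "tz": -0.6, "roll": 0},
    {"jaw": -1, "tx": 0, "ty": 0, "tz": -0.6, "roll": -0.05},
    {"jaw": -1, "tx": 0, "ty": -0.5, "tz": 0, "roll": 0},
    {"jaw": -1, "tx": 0, "ty": -0.9, "tz": 0, "roll": 0},
  ],
)

```text
clock: 4.4
position: [569.1, -78.6, 110.4]
tcp_rot: [180.0, -0.1, 2.5]
wrist_force: [0.1, 1.1, -3.3]
grip_width: 0.501
grip_force: 62.0
```

Call:
step_arm(
  steps=[
    {"jaw": -1, "tx": 0, "ty": -0.9, "tz": 0, "roll": 0},
    {"jaw": -1, "tx": 0, "ty": -0.9, "tz": 0, "roll": 0},
    {"jaw": -1, "tx": 0, "ty": -0.9, "tz": 0, "roll": 0},
    {"jaw": -1, "tx": 0, "ty": -0.9, "tz": 0, "roll": 0},
    {"jaw": -1, "tx": 0, "ty": -0.9, "tz": 0, "roll": 0},
  ],
)

```text
clock: 5.03
position: [559.6, 129.3, 110.1]
tcp_rot: [-179.2, -0.0, 4.5]
wrist_force: [0.6, -0.5, -3.1]
grip_width: 0.503
grip_force: 62.1
```

Call:
step_arm(
  steps=[
    {"jaw": -1, "tx": 0, "ty": -0.7, "tz": 0, "roll": 0},
    {"jaw": -1, "tx": 0, "ty": 0, "tz": 0, "roll": 0},
  ],
)

```text
clock: 5.28
position: [559.0, 146.0, 110.2]
tcp_rot: [-178.5, 0.0, 5.9]
wrist_force: [0.0, -0.5, -3.5]
grip_width: 0.503
grip_force: 62.1
```

Run:
```python
from h import *
c=imaging.camera("wrist"); P=cloud(c); save("w2.png",c["frame"]); o=r.get_obs(); print(o["position"],o["tcp_rot"],o["wrist_force"],o["moment"])
np.save("w2P.npy",P)
rect(box(P,450,660,60,290,8,30),"plate"); rect(box(P,600,650,60,240,20,30),"long"); rect(box(P,480,606,243,290,20,30),"short")
print(np.median(box(P,490,600,90,120,5,20)[:,2]),np.median(box(P,600,650,60,240,18,40)[:,2]))
```

```text
[559.11106415 145.26545925 110.05782599] [-1.78492728e+02  1.28660322e-02  5.84497780e+00] [ 0.34106022 -0.05023291 -3.63811999] [-0.05117338 -0.0019551   0.02879455]
plate 41048 [585.1 196.4  14.9] [array([550.8, 178.1]), array([170.9, 201.7]), np.float64(2.6)]
long 6893 [620.2 163.6  23.8] [array([619.9, 164. ]), array([ 16.2, 150.5]), np.float64(2.5)]
short 3701 [549.9 254.9  23.6] [array([545.6, 255.7]), array([101.1,  17.7]), np.float64(2.4)]
11.731380347817804 23.74391102056188
```

View pics/w2.png

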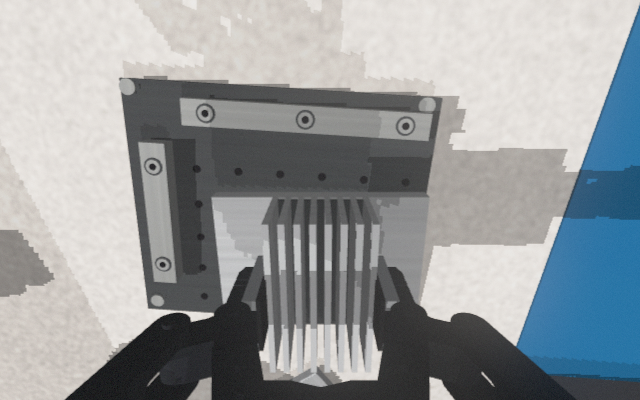

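Wrist view: the heatsink is well gripped at (320,280), with the long fence at (305,118) and the short fence at (155,210). The wrist joint has hit its limit, so I'll take the equivalent half-turned grasp by rolling back about 180°.

Call:
step_arm(
  steps=[
    {"jaw": -1, "tx": 0, "ty": 0, "tz": 0, "roll": -0.085},
    {"jaw": -1, "tx": 0, "ty": 0, "tz": 0, "roll": -0.085},
    {"jaw": -1, "tx": 0, "ty": 0, "tz": 0, "roll": -0.085},
    {"jaw": -1, "tx": 0, "ty": 0, "tz": 0, "roll": -0.085},
    {"jaw": -1, "tx": 0, "ty": 0, "tz": 0, "roll": -0.085},
  ],
)

```text
clock: 5.95
position: [559.1, 144.3, 109.9]
tcp_rot: [-179.0, -1.2, 57.1]
wrist_force: [-0.1, -0.2, -3.4]
grip_width: 0.503
grip_force: 62.1
```

Call:
step_arm(
  steps=[
    {"jaw": -1, "tx": 0, "ty": 0, "tz": 0, "roll": -0.085},
    {"jaw": -1, "tx": 0, "ty": 0, "tz": 0, "roll": -0.085},
    {"jaw": -1, "tx": 0, "ty": 0, "tz": 0, "roll": -0.085},
    {"jaw": -1, "tx": 0, "ty": 0, "tz": 0, "roll": -0.085},
    {"jaw": -1, "tx": 0, "ty": 0, "tz": 0, "roll": -0.085},
  ],
)

```text
clock: 6.58
position: [559.2, 144.3, 109.9]
tcp_rot: [179.7, -1.5, 108.1]
wrist_force: [-0.4, -0.3, -3.0]
grip_width: 0.499
grip_force: 62.1
```

Call:
step_arm(
  steps=[
    {"jaw": -1, "tx": 0, "ty": 0, "tz": 0, "roll": -0.085},
    {"jaw": -1, "tx": 0, "ty": 0, "tz": 0, "roll": -0.085},
    {"jaw": -1, "tx": 0, "ty": 0, "tz": 0, "roll": -0.085},
    {"jaw": -1, "tx": 0, "ty": 0, "tz": 0, "roll": -0.085},
    {"jaw": -1, "tx": 0, "ty": 0, "tz": 0, "roll": -0.085},
  ],
)

```text
clock: 7.2
position: [559.2, 144.3, 109.9]
tcp_rot: [178.7, -0.7, 159.1]
wrist_force: [-0.1, 0.3, -3.4]
grip_width: 0.504
grip_force: 62.1
```

Call:
step_arm(
  steps=[
    {"jaw": -1, "tx": 0, "ty": 0, "tz": 0, "roll": -0.085},
    {"jaw": -1, "tx": 0, "ty": 0, "tz": 0, "roll": -0.05},
    {"jaw": -1, "tx": 0, "ty": 0, "tz": 0, "roll": 0},
  ],
)

```text
clock: 7.58
position: [559.2, 144.5, 109.9]
tcp_rot: [178.5, -0.3, 174.9]
wrist_force: [-0.2, 1.3, -2.2]
grip_width: 0.507
grip_force: 62.1
```

The half turn baked a 1.5° sideways tilt into the commanded pose, because of the wrist limit. I'll cancel it by mirroring the effect at joint 6's lower limit, then come back.

Call:
step_arm(
  steps=[
    {"jaw": -1, "tx": 0, "ty": 0, "tz": 0, "roll": -0.087},
    {"jaw": -1, "tx": 0, "ty": 0, "tz": 0, "roll": -0.087},
    {"jaw": -1, "tx": 0, "ty": 0, "tz": 0, "roll": -0.087},
    {"jaw": -1, "tx": 0, "ty": 0, "tz": 0, "roll": -0.087},
    {"jaw": -1, "tx": 0, "ty": 0, "tz": 0, "roll": -0.087},
  ],
)

```text
clock: 8.2
position: [559.1, 144.8, 109.8]
tcp_rot: [178.9, 1.0, -132.6]
wrist_force: [0.4, 0.7, -3.6]
grip_width: 0.504
grip_force: 62.1
```

Call:
step_arm(
  steps=[
    {"jaw": -1, "tx": 0, "ty": 0, "tz": 0, "roll": -0.087},
    {"jaw": -1, "tx": 0, "ty": 0, "tz": 0, "roll": -0.087},
    {"jaw": -1, "tx": 0, "ty": 0, "tz": 0, "roll": -0.087},
    {"jaw": -1, "tx": 0, "ty": 0, "tz": 0, "roll": -0.087},
    {"jaw": -1, "tx": 0, "ty": 0, "tz": 0, "roll": -0.087},
  ],
)

```text
clock: 8.82
position: [559.1, 144.9, 109.9]
tcp_rot: [-179.9, 1.5, -80.4]
wrist_force: [0.7, -0.1, -3.0]
grip_width: 0.5
grip_force: 62.1
```

Call:
step_arm(
  steps=[
    {"jaw": -1, "tx": 0, "ty": 0, "tz": 0, "roll": -0.087},
    {"jaw": -1, "tx": 0, "ty": 0, "tz": 0, "roll": -0.087},
    {"jaw": -1, "tx": 0, "ty": 0, "tz": 0, "roll": -0.087},
    {"jaw": -1, "tx": 0, "ty": 0, "tz": 0, "roll": -0.087},
    {"jaw": -1, "tx": 0, "ty": 0, "tz": 0, "roll": -0.087},
  ],
)

```text
clock: 9.45
position: [559.1, 144.9, 109.8]
tcp_rot: [-178.8, 0.9, -28.2]
wrist_force: [0.2, -1.0, -2.8]
grip_width: 0.504
grip_force: 62.1
```

Call:
step_arm(
  steps=[
    {"jaw": -1, "tx": 0, "ty": 0, "tz": 0, "roll": -0.087},
    {"jaw": -1, "tx": 0, "ty": 0, "tz": 0, "roll": -0.087},
    {"jaw": -1, "tx": 0, "ty": 0, "tz": 0, "roll": -0.087},
    {"jaw": -1, "tx": 0, "ty": 0, "tz": 0, "roll": -0.07},
  ],
)

```text
clock: 9.95
position: [555.4, 170.2, 109.9]
tcp_rot: [-179.7, -0.1, 8.8]
wrist_force: [0.1, 0.6, -2.8]
grip_width: 0.504
grip_force: 62.2
```

Run:
```python
from h import *
o=r.get_obs(); print(o["joint_positions"].round(2),o["position"],o["tcp_rot"])
```

```text
[   8.85   24.72  -10.57   54.6     0.34 -179.98] [555.43276207 170.23120494 109.86507686] [-1.79658092e+02 -1.13390089e-01  8.82486214e+00]
```

Tilt is now 0.3°. Rolling back to the working yaw.

Call:
step_arm(
  steps=[
    {"jaw": -1, "tx": 0, "ty": 0, "tz": 0, "roll": 0.086},
    {"jaw": -1, "tx": 0, "ty": 0, "tz": 0, "roll": 0.086},
    {"jaw": -1, "tx": 0, "ty": 0, "tz": 0, "roll": 0.086},
    {"jaw": -1, "tx": 0, "ty": 0, "tz": 0, "roll": 0.086},
    {"jaw": -1, "tx": 0, "ty": 0, "tz": 0, "roll": 0.086},
  ],
)

```text
clock: 10.58
position: [555.0, 171.2, 109.9]
tcp_rot: [-179.7, 0.2, -43.2]
wrist_force: [0.2, 0.2, -3.2]
grip_width: 0.501
grip_force: 62.4
```

Call:
step_arm(
  steps=[
    {"jaw": -1, "tx": 0, "ty": 0, "tz": 0, "roll": 0.086},
    {"jaw": -1, "tx": 0, "ty": 0, "tz": 0, "roll": 0.086},
    {"jaw": -1, "tx": 0, "ty": 0, "tz": 0, "roll": 0.086},
    {"jaw": -1, "tx": 0, "ty": 0, "tz": 0, "roll": 0.086},
    {"jaw": -1, "tx": 0, "ty": 0, "tz": 0, "roll": 0.086},
  ],
)

```text
clock: 11.2
position: [555.0, 171.2, 109.9]
tcp_rot: [-180.0, 0.4, -94.8]
wrist_force: [0.7, -0.0, -3.2]
grip_width: 0.505
grip_force: 62.4
```

Call:
step_arm(
  steps=[
    {"jaw": -1, "tx": 0, "ty": 0, "tz": 0, "roll": 0.086},
    {"jaw": -1, "tx": 0, "ty": 0, "tz": 0, "roll": 0.086},
    {"jaw": -1, "tx": 0, "ty": 0, "tz": 0, "roll": 0.086},
    {"jaw": -1, "tx": 0, "ty": 0, "tz": 0, "roll": 0.086},
    {"jaw": -1, "tx": 0, "ty": 0, "tz": 0, "roll": 0.086},
  ],
)

```text
clock: 11.82
position: [555.0, 171.2, 109.9]
tcp_rot: [179.7, 0.3, -146.4]
wrist_force: [0.1, -0.8, -3.5]
grip_width: 0.508
grip_force: 62.4
```

Call:
step_arm(
  steps=[
    {"jaw": -1, "tx": 0, "ty": 0, "tz": 0, "roll": 0.086},
    {"jaw": -1, "tx": 0, "ty": 0, "tz": 0, "roll": 0.086},
    {"jaw": -1, "tx": 0, "ty": 0, "tz": 0, "roll": 0.086},
    {"jaw": -1, "tx": 0, "ty": 0, "tz": 0, "roll": 0},
  ],
)

```text
clock: 12.32
position: [555.0, 171.3, 109.8]
tcp_rot: [179.6, 0.1, -176.9]
wrist_force: [-0.4, -0.4, -2.3]
grip_width: 0.5
grip_force: 62.4
```

Run:
```python
from h import *
o=r.get_obs(); print(o["joint_positions"].round(2),o["position"],o["tcp_rot"],o["moment"])
for cam in ["scene","side","wrist"]:
    c=imaging.camera(cam); P=cloud(c); save(cam+"3.png",c["frame"]); print(cam)
    rect(box(P,480,650,90,290,70,122),"hs")
    for z0 in range(70,124,6): rect(box(P,480,650,90,290,z0,z0+6),z0)
```

```text
[  8.94  24.71 -10.58  54.6    0.38   5.88] [554.97927268 171.30861162 109.83120142] [ 1.79608396e+02  6.18798437e-02 -1.76939913e+02] [-0.04265921  0.00568865 -0.01685444]
scene
hs 1235 [569.5 167.2  96.8] [array([556.8, 171.1]), array([ 76.3, 101.8]), np.float64(3.6)]
70 23 [582.6 151.6  74.8] [array([581.6, 153.7]), array([103.1,  47. ]), np.float64(60.1)]
76 181 [574.8 158.6  80.2] [array([558.1, 171.7]), array([ 72.3, 101.1]), np.float64(3.0)]
82 362 [568.2 164.5  83.8] [array([558.8, 171.4]), array([ 70.6, 101.3]), np.float64(1.4)]
88 45 [586.4 165.3  91. ] [array([586.9, 164.3]), array([58., 27.]), np.float64(63.6)]
94 57 [584.2 167.2  96.9] [array([578.5, 172.3]), array([31.4, 62.6]), np.float64(2.8)]
100 74 [575.9 167.9 103.2] [array([563.9, 172.5]), array([69.9, 64.4]), np.float64(28.6)]
106 178 [565.3 172.4 109.2] [array([563.9, 171.3]), array([68.7, 66.5]), np.float64(22.5)]
112 288 [562.9 173.3 114.8] [array([562.2, 171. ]), array([70.1, 66.3]), np.float64(20.0)]
118 38 [562.7 172.3 120.4] [array([563.2, 170.8]), array([57.5, 56.7]), np.float64(38.5)]
side
hs 583 [554.4 
[... 1013 characters left out ...]
] [array([520.2, 169.9]), array([26.2, 96.8]), np.float64(18.3)]
82 10993 [541.  171.3  84.5] [array([554.6, 172.2]), array([ 70.4, 100.7]), np.float64(3.4)]
88 984 [544.1 171.3  91.3] [array([555.2, 171.5]), array([71.7, 44. ]), np.float64(2.5)]
94 1472 [547.8 171.4  97.1] [array([555.1, 171.8]), array([71.3, 66.2]), np.float64(3.4)]
100 1767 [546.7 171.4 103.1] [array([555. , 171.9]), array([71.4, 70. ]), np.float64(3.4)]
106 2008 [546.2 171.5 109.1] [array([554.9, 171.9]), array([71.1, 70.3]), np.float64(2.7)]
112 9351 [551.  171.6 115.7] [array([554.9, 171.9]), array([71.4, 70.4]), np.float64(3.7)]
118 842 [548.2 171.3 121. ] [array([550.8, 173.5]), array([46. , 59.3]), np.float64(36.1)]
```

View pics/wrist3.png

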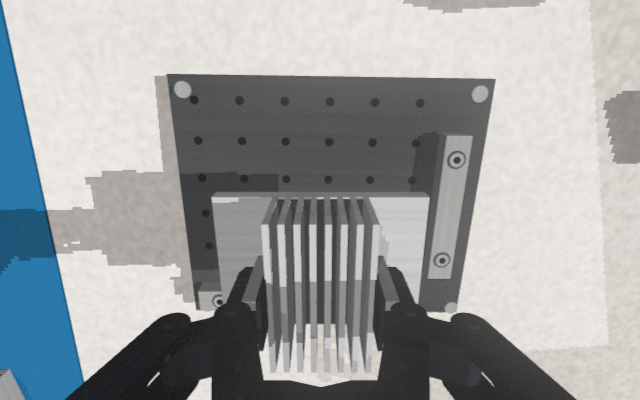

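The wrist view shows the heatsink above the plate, aligned, with the short fence at (452,205). Descending.

Call:
step_arm(
  steps=[
    {"jaw": -1, "tx": 0, "ty": 0, "tz": 0.5, "roll": 0.006},
    {"jaw": -1, "tx": 0, "ty": 0, "tz": 0.5, "roll": 0},
    {"jaw": -1, "tx": 0, "ty": 0, "tz": 0.2, "roll": 0},
    {"jaw": -1, "tx": 0, "ty": 0, "tz": 0.04, "roll": 0},
    {"jaw": -1, "tx": 0, "ty": 0, "tz": 0, "roll": 0},
  ],
)

```text
clock: 13.1
position: [555.4, 172.3, 48.5]
tcp_rot: [179.6, 0.1, -177.5]
wrist_force: [-0.7, -0.8, -3.5]
grip_width: 0.507
grip_force: 62.3
```

Call:
step_arm(
  steps=[
    {"jaw": -1, "tx": 0, "ty": 0, "tz": 0.02, "roll": 0},
    {"jaw": -1, "tx": 0, "ty": 0, "tz": 0, "roll": 0},
  ],
)

```text
clock: 13.35
position: [555.1, 172.3, 47.2]
tcp_rot: [179.6, 0.1, -177.5]
wrist_force: [0.1, 0.2, -3.3]
grip_width: 0.5
grip_force: 62.3
```

Call:
step_arm(
  steps=[
    {"jaw": -1, "tx": -0.17, "ty": 0.2, "tz": 0, "roll": 0},
    {"jaw": -1, "tx": -0.17, "ty": 0.22, "tz": 0, "roll": 0},
    {"jaw": -1, "tx": 0, "ty": 0, "tz": 0.02, "roll": 0},
    {"jaw": -1, "tx": 0, "ty": 0, "tz": 0.01, "roll": 0},
    {"jaw": -1, "tx": 0, "ty": 0, "tz": 0, "roll": 0},
  ],
)

```text
clock: 13.98
position: [571.1, 194.0, 45.7]
tcp_rot: [179.6, 0.1, -177.5]
wrist_force: [0.9, 1.5, 1.5]
grip_width: 0.503
grip_force: 62.8
```

Call:
step_arm(
  steps=[
    {"jaw": -1, "tx": 0, "ty": 0, "tz": 0.01, "roll": 0},
    {"jaw": -1, "tx": 0, "ty": 0, "tz": 0, "roll": 0},
  ],
)

```text
clock: 14.22
position: [571.2, 194.0, 45.6]
tcp_rot: [179.6, 0.1, -177.6]
wrist_force: [-1.1, 2.9, 7.4]
grip_width: 0.501
grip_force: 63.7
```

Call:
step_arm(
  steps=[
    {"jaw": -1, "tx": 0, "ty": 0.04, "tz": 0, "roll": 0},
    {"jaw": -1, "tx": 0, "ty": 0.03, "tz": 0, "roll": 0},
    {"jaw": -1, "tx": 0, "ty": 0.02, "tz": 0, "roll": 0},
    {"jaw": -1, "tx": 0, "ty": 0, "tz": 0, "roll": 0},
  ],
)

```text
clock: 14.72
position: [571.0, 197.5, 45.5]
tcp_rot: [179.7, 0.1, -177.6]
wrist_force: [-0.6, -4.7, 7.1]
grip_width: 0.503
grip_force: 63.6
```

Call:
step_arm(
  steps=[
    {"jaw": -1, "tx": -0.04, "ty": 0, "tz": 0, "roll": 0},
    {"jaw": -1, "tx": -0.02, "ty": 0, "tz": 0, "roll": 0},
    {"jaw": -1, "tx": 0, "ty": 0, "tz": 0, "roll": 0},
  ],
)

```text
clock: 15.1
position: [573.0, 197.9, 45.5]
tcp_rot: [179.7, -0.0, -177.6]
wrist_force: [-6.1, -1.7, 11.4]
grip_width: 0.505
grip_force: 64.4
```

Call:
step_arm(
  steps=[
    {"jaw": -1, "tx": -0.03, "ty": 0.01, "tz": 0, "roll": 0},
    {"jaw": -1, "tx": -0.02, "ty": 0, "tz": 0, "roll": 0},
    {"jaw": -1, "tx": 0, "ty": 0, "tz": 0, "roll": 0},
  ],
)

```text
clock: 15.48
position: [575.5, 198.5, 45.4]
tcp_rot: [179.7, -0.0, -177.6]
wrist_force: [-5.7, -2.3, 11.4]
grip_width: 0.505
grip_force: 64.3
```

Call:
step_arm(
  steps=[
    {"jaw": -1, "tx": 0, "ty": 0.03, "tz": 0, "roll": 0},
    {"jaw": -1, "tx": 0, "ty": 0, "tz": 0, "roll": 0},
    {"jaw": -1, "tx": 0, "ty": 0, "tz": 0, "roll": 0},
  ],
)

```text
clock: 15.85
position: [575.6, 198.9, 45.4]
tcp_rot: [179.8, 0.0, -177.6]
wrist_force: [-4.9, -10.1, 9.9]
grip_width: 0.502
grip_force: 64.1
```

Call:
step_arm(
  steps=[
    {"jaw": -1, "tx": -0.02, "ty": 0, "tz": 0, "roll": 0},
    {"jaw": -1, "tx": -0.02, "ty": 0, "tz": 0, "roll": 0},
    {"jaw": -1, "tx": 0, "ty": 0, "tz": 0, "roll": 0},
  ],
)

```text
clock: 16.23
position: [575.7, 198.9, 45.3]
tcp_rot: [179.8, -0.2, -177.6]
wrist_force: [-16.4, -10.9, 21.0]
grip_width: 0.506
grip_force: 65.5
```

Call:
step_arm(
  steps=[
    {"jaw": -1, "tx": -0.02, "ty": 0, "tz": 0, "roll": 0},
    {"jaw": -1, "tx": 0, "ty": 0, "tz": 0, "roll": 0},
    {"jaw": -1, "tx": 0, "ty": 0, "tz": 0, "roll": 0},
  ],
)

```text
clock: 16.6
position: [575.7, 198.9, 45.3]
tcp_rot: [179.8, -0.3, -177.6]
wrist_force: [-22.0, -10.8, 25.2]
grip_width: 0.5
grip_force: 66.1
```

Call:
step_arm(
  steps=[
    {"jaw": -1, "tx": 0, "ty": 0.02, "tz": 0, "roll": 0},
    {"jaw": -1, "tx": 0, "ty": 0, "tz": 0, "roll": 0},
    {"jaw": -1, "tx": 0, "ty": 0, "tz": 0, "roll": 0},
  ],
)

```text
clock: 16.98
position: [575.7, 199.0, 45.3]
tcp_rot: [179.9, -0.3, -177.6]
wrist_force: [-21.6, -18.3, 26.6]
grip_width: 0.505
grip_force: 66.0
```

Run:
```python
from h import *
o=r.get_obs(); print(o["position"],o["tcp_rot"],o["wrist_force"],o["moment"])
c=imaging.camera("scene"); P=cloud(c)
s=c["frame"][165:250,375:490]; a=cv2.resize(s,(780,576),interpolation=cv2.INTER_CUBIC); save("scene4.png",a)
c=imaging.camera("wrist"); P=cloud(c); save("wrist4.png",c["frame"],1.25)
rect(box(P,520,612,130,252,17.5,22),"flange"); rect(box(P,520,620,130,252,48,56),"fintop"); rect(box(P,480,606,243,290,21.5,30),"short"); rect(box(P,480,660,60,290,8,15),"plate")
q=box(P,538,612,148,160,17,22); t=box(P,538,612,225,242,17,22); print(np.median(q[:,2]),np.median(t[:,2]),len(q),len(t))
f=box(P,520,612,130,248,17.5,22); A=np.c_[f[:,:2],np.ones(len(f))]; print("plane deg",np.degrees(np.linalg.lstsq(A,f[:,2],rcond=None)[0][:2]))
```

```text
[575.71181613 199.0484961   45.32226964] [ 179.91810469   -0.27374694 -177.61065569] [-21.60344308 -18.33773404  26.61561746] [-3.98138534  3.96746729  0.28143943]
flange 10985 [561.7 200.1  20. ] [array([566.5, 193.6]), array([ 90.7, 117. ]), np.float64(1.1)]
fintop 9559 [571.6 199.2  51.5] [array([575.7, 199.4]), array([71.6, 70.5]), np.float64(2.3)]
short 7665 [540.7 255.5  23.7] [array([546.3, 256. ]), array([100.3,  17.1]), np.float64(2.5)]
plate 76829 [525.3 159.2  11.7] [array([547.6, 178. ]), array([143.9, 202.1]), np.float64(2.5)]
19.59891417268699 19.6534210954474 2173 2348
plane deg [0.65558107 0.0984539 ]
```

View pics/scene4.png

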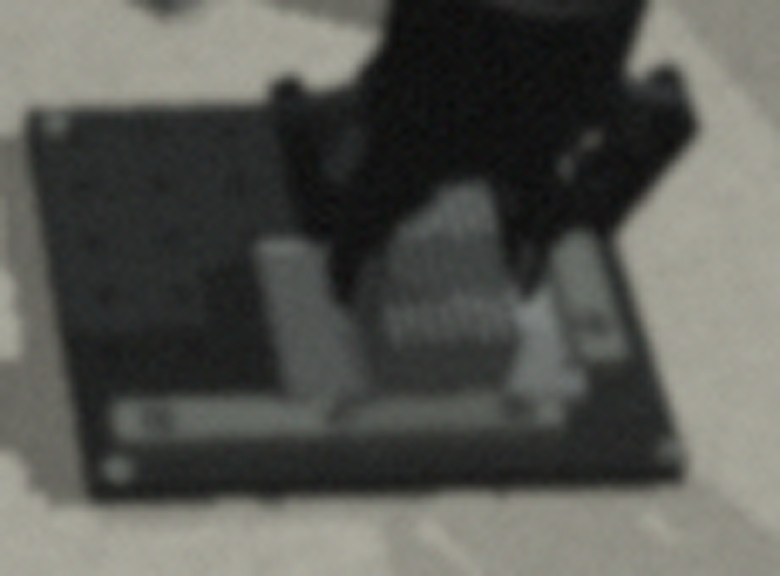

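View pics/wrist4.png

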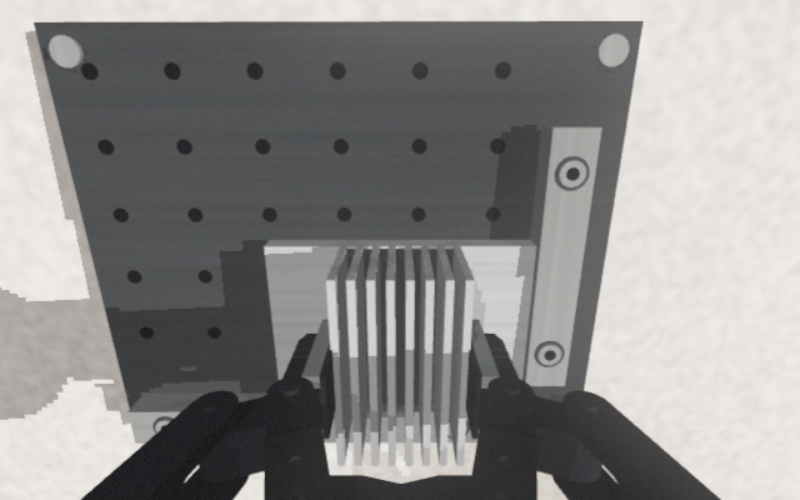

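Run:
```python
from h import *
c=imaging.camera("wrist"); P=cloud(c)
def pl(f,n): 
    A=np.c_[f[:,:2]-f[:,:2].mean(0),np.ones(len(f))]; s=np.linalg.lstsq(A,f[:,2],rcond=None)[0]; print(n,len(f),np.degrees(s[:2]).round(2),s[2].round(2))
pl(np.r_[box(P,545,600,153,166,16,23),box(P,545,600,233,243,16,23)],"flange")
pl(box(P,545,600,233,243,16,23),"fl+y"); pl(box(P,545,600,153,166,16,23),"fl-y")
pl(box(P,480,530,100,235,8,15),"plate"); pl(box(P,500,595,250,261,21,27),"short")
# near edge and +y edge lines of heatsink
q=box(P,530,600,225,252,16,22); print("+y edge",[round(float(np.percentile(q[(q[:,0]>a)&(q[:,0]<a+8)][:,1],98)),1) for a in (545,555,565,575)])
s=box(P,500,595,240,262,22.5,27); print("fence -y",[round(float(np.percentile(s[(s[:,0]>a)&(s[:,0]<a+8)][:,1],2)),1) for a in (505,525,545,555,565,575)])
n=box(P,530,560,150,245,17,22); print("near edge",[(b,round(float(np.percentile(n[(n[:,1]>b)&(n[:,1]<b+6)][:,0],1)),1)) for b in (155,160,165,230,236)])
```

```text
flange 3285 [-0.1 -0. ] 19.63
fl+y 1280 [-0.04  0.32] 19.63
fl-y 2005 [-0.13  0.08] 19.63
plate 35031 [-0.09 -0.01] 11.66
short 4754 [-0.14  0.37] 23.76
+y edge [248.1, 248.8, 249.2, 249.7]
fence -y [246.4, 247.3, 248.2, 248.6, 249.1, 249.5]
near edge [(155, 542.1), (160, 541.9), (165, 541.7), (230, 538.9), (236, 538.6)]
```

The wrist depth data shows the heatsink seated: it lies flat (flange 8.0 mm above the plate, no measurable tilt), its edge is parallel to the fences, and it pushes steadily on both (about 22 N and 18 N). Handing in.

```bash
python3 -c "
from plant import job; print(job.finish_job())"
```

```text
the job is handed in; nothing more can be done
None
```

I handed the job in with the large heatsink (the farthest look-alike) flat on the plate, fins up, pressed against both fences and still gripped; the bystanders weren't touched.

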